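Click the brushing-turn dial round to the green tag

ROBOT

A 6-joint arm with a two-finger parallel gripper is mounted at the origin on the work surface. World frame = base frame: x ahead of the robot, y to its left, z up, the work surface at z = 0. Lengths are in mm, angles in rad, forces in N, time in s.
With the tool pointing down it reaches from about 275 to 1000 mm from the base axis. Payload 8.4 kg.
Tool frame: the origin (TCP) lies on the centre line of the jaws, within the pads' length; the fingertips stand 17 mm ahead of it and the grasp point (between the pads) lies 2 mm behind it (bot.tip_reach is the distance from the TCP to the fingertips, in mm); z points along the fingers, y is the line along which they close (so a half turn about z gives the same grasp; the last joint's range is limited). The gripper opens to 85 mm and grips with 20 to 120 N. Pads are 22 mm wide; open, the fingers measure 114 mm over their backs; the gripper's body (76 mm by 85 mm) begins 54 mm behind the grasp point. The pads swing forward as they close: fully open they stand 13 mm farther back than shut.
Start: joints at [-1.199, 0.353, 1.633, -0, 1.155, -0.002], TCP at [228.221, -581.845, 248.281] pointing down, gripper open.
Joint ranges: [-2.63, 2.63], [-0.92, 2.1], [0.06, 2.66], [-1.3, 4.44], [0, 2.69], [-3.02, 3.02]. Speed limits (rad/s): [2.22, 2.22, 2.79, 3.14, 3.14, 3.14].

INTERFACE

Orientations are given as [roll, pitch, yaw] about the fixed x, y, z axes, in that order (R = Rz(yaw) Ry(pitch) Rx(roll)).
In Python, from plant import monitor, eyes, close_job, finder, bot gives the robot as it stands.
- The arm moves only by the tool carry_out, never from a script. Its argument "deltas" is a list of rows, each an object with "turn": the turn, a rotation vector about the tool's x, y, z in degrees, a list of three; "slide": the shift along the tool's x, y, z in m, a list of three; "hand": the gripper's target within -1 to 1 (shut at 1, half-way at 0, fully open at -1). A call has 1 to 10 rows; each row is the pose to reach, as a shift and turn from the pose commanded when the call began, along the tool's axes at that moment; what a row does not reach only later rows make up. A row lasts 1/10 s, in which the tool goes at most 50 mm and 8.59 degrees, less where a joint would pass 70% of its speed; a pose out of reach is approached as far as the arm can. A call with a gripper value outside its range is refused whole. The fingers move at their own pace and stop on an object; "grip_force" is the grip in N (left out, the last holds). Time passes only in rows, so rows that repeat a pose let the fingers close. It gives the time, the measured TCP pose, the force, the opening and the grip force at its end, in the units of the state.
- monitor.get_obs(): the state, without advancing time (a new reading comes with each control period).
- eyes.camera(name): name is "scene" or "top"; returns the picture (480x640x3 uint8, red, green, blue); there is no depth.
- eyes.camera_params(name): a dict with "fov_y" (degrees; the focal length in pixels is half the picture's height over the tangent of half this angle, whatever the lens; pixels are square), "cx", "cy" (the principal point, pixels), "k1" (the pictures are not rectified: a ray, as slopes to the right and down, at radius r is drawn at 1 + k1 r^2 times it, then the intrinsics apply), "extrinsics" (4x4, takes a point from camera to world coordinates). Camera axes: x right, y up, looking along -z (the intrinsics and any distortion apply to the point x, -y, -z); pixel columns grow to the right and rows downward; lengths in mm; the calibration is good to about 2 mm. A picture is of the moment at which its call begins. camera_params takes no time and is no camera call.
- close_job(): hands the job in; it is judged then, once.
Trained networks look in the newest picture that a camera, given by its name, has taken for a name from the list of things; names that differ only in an ending like _2 or _b are one class to them, and where a whole thing is asked for, a point or a joint stands for the part that bears it (a point fixed in the world has none). Each returns a list of dicts, best first, with "confidence" (0 to 1); they miss things now and then, are a little off and sometimes report something else, mostly with a low value. They report only what shows in the picture. A call takes as long as a camera call. They do not tell look-alikes from the thing itself.
- finder.trace(target, camera): "mask" (480x640 bool, what is visible of it) and "rect" ([left, top, width, height] in pixels, round what is visible of it).
The state is a dict: "time_s": time; "qpos": joint angles; "joint_vel": joint speeds; "effort": joint torques, N m; "position": TCP position; "eef_rot": TCP orientation; "ft_force": force on the tool from outside, world axes, zero at the start; "ft_torque": the same for the moment, N m; "finger_gap": finger opening in mm; "grasp_force": force on a finger pad.
Only numpy, scipy, OpenCV 4.12 (cv2) and the standard library are available. Lean on these libraries where they do the work, as an engineer would, in place of code of your own. Each camera call takes 0.05 s, during which the arm holds its last target. There are 200 camera calls.

TASK

The pet of the green brush is next: with a fingertip, flick the lugs of the dial's wheel clockwise (seen from above), as many clicks as it takes, until the yellow pointer rests in its notch at the green tag. Do not turn the wheel backwards or past the green tag, only push it gently (no pinching), and leave everything else on the table where it is; finish with the hand clear.

Things in the scene. Friction and masses are not known exactly. Their poses are not given: they have to be found in the camera images.
- dial_base: the dial's round white plate, 216 mm across, 12 mm thick, fixed. Origin: centre of its underside, on the wheel's upright axis. Stations lie every 45 degrees round its rim. Angles seen from above, anticlockwise from its x axis: tags stand at 45, 0 and -45 degrees (which is where varies), the pointer starts at 135; the wheel's edge at about 180, on the robot's side, is free to push
- dial (a joint): wheel angle, rad: 0 at the start, grows clockwise seen from above; one click is 0.785 (45 degrees). Eight notches, no end stop. To pass half a click takes about 0.12 N m (2 N at a lug); then the wheel drops forward into the next notch by itself and stays; left short of half way it falls back. In a notch the lugs stand at the stations' directions
- pointer_tip (a point): outer end of the wheel's yellow lug (the pointer), 86 mm from the axis, 43 mm above the table. The wheel: a grey disc, 96 mm across, top 44 mm above the table, eight lugs (one yellow, seven black) every 45 degrees, each a 12 mm thick rib 44 to 84 mm from the axis, 28 to 58 mm above the table. Gaps between lugs: 41 mm wide at 70 mm from the axis, open from above down to the plate
- tag_green: green round stud, 22 mm across, fixed on the rim of the dial's white plate. Origin: centre of its underside, 12 mm above the table, 97 mm from the dial's axis; top 23 mm above the table; two, three or four clicks clockwise from where the pointer starts
- tag_orange: orange round stud, 22 mm across, fixed on the rim of the dial's white plate. Origin: centre of its underside, 12 mm above the table, 97 mm from the dial's axis; top 23 mm above the table
- tag_blue: blue round stud, 22 mm across, fixed on the rim of the dial's white plate. Origin: centre of its underside, 12 mm above the table, 97 mm from the dial's axis; top 23 mm above the table
- jar: closed amber jar with white cap, 64 mm across, 75 mm tall, standing about 175 mm from the dial's axis on its left side; loose. Origin: centre of its underside
- comb: comb with round wooden handle and steel teeth, 200 mm long along its x axis, 18 mm high, lying on the robot's side of the dial about 170 mm from its axis; loose. Origin: the middle, on the table
- pink_brush: pink rubber-tipped brush, 168 mm long along its x axis, 30 mm high, 52 mm wide, lying to the right of the dial; loose. Origin: about the middle, on the table
- dish: empty aluminium dish, 110 mm across, 32 mm high, far right; loose. Origin: centre of its underside
- clip_stand: spring clip stand with a dark 90 mm square foot, holding a green slicker brush upright, 180 mm tall, far left; loose. Origin: centre of its underside
- spray: blue spray bottle, 60 mm across, 170 mm tall, at the left; loose. Origin: centre of its underside
Not all that is in view belongs to the job. There is more than one size of the dial_base; the one meant has the size given above.

How it is judged:
By the outcome, as a careful person would: the job done as asked, in the order asked, and still so for the second after the job is handed in, with the robot touching nothing.
It also fails if it takes over 54 s, if anything falls off the work surface, if the arm or the gripper's body presses on something with over 40 N, if the wrist force passes 120 N, or if a joint passes its speed limit or range.

## Working session

There is one attempt and no reset: what is moved stays moved. The work goes in short steps, Python scripts to look and compute and a tool call to move; the robot and the scene stay as the last step left them, time stands still between calls to the robot, and variables do not carry over. Pictures are saved under pics/ and viewed, at most 10 in all, crops included, and the job is handed in when it is done.

Besides the shell and the picture viewer there is one more tool, called after "Call:" as a command line: name --argument value ..., lists and objects as JSON in quotes. carry_out: Moves the arm, as the interface text tells. Its arguments: {"type":"object","properties":{"deltas":{"type":"array","items":{"type":"object","properties":{"turn":{"type":"array","items":{"type":"number"}},"slide":{"type":"array","items":{"type":"number"}},"hand":{"type":"number"}}}},"grip_force":{"type":"number"}},"required":["deltas"]}

```bash
mkdir -p pics; cat > h.py <<'E'
import numpy as np, cv2
from plant import monitor, eyes, close_job, finder, bot
def ray(cam,u,v):
    p=eyes.camera_params(cam);f=240/np.tan(np.radians(p["fov_y"])/2)
    d=np.array([(u-p["cx"])/f,(v-p["cy"])/f]);s=d.copy()
    for _ in range(20): s=d/(1+p["k1"]*(s@s))
    E=np.array(p["extrinsics"]);return E[:3,3],E[:3,:3]@np.array([s[0],-s[1],-1])
def at(cam,u,v,z):
    o,d=ray(cam,u,v);return o+d*(z-o[2])/d[2]
def proj(cam,P):
    p=eyes.camera_params(cam);f=240/np.tan(np.radians(p["fov_y"])/2);E=np.array(p["extrinsics"])
    q=E[:3,:3].T@(np.array(P,float)-E[:3,3]);s=np.array([q[0],-q[1]])/-q[2];s*=1+p["k1"]*(s@s)
    return s*f+[p["cx"],p["cy"]]
def snap(cam,name):
    im=eyes.camera(cam);cv2.imwrite(f"pics/{name}.png",im[...,::-1]);return im
E
python3 - <<'E'
from h import *
for c in("top","scene"):
    snap(c,c+"0"); print(c,np.round(eyes.camera_params(c)["extrinsics"],2).tolist())
    for t,z in(("dial_base",12),("tag_green",23),("tag_orange",23),("tag_blue",23),("pointer_tip",43),("dial",44),("jar",75),("comb",9)):
        for r in finder.trace(t,c)[:3]:
            m=r["mask"];v,u=np.nonzero(m)
            if len(u): print(t,round(r["confidence"],2),np.round(r["rect"]),np.round([u.mean(),v.mean()]),np.round(at(c,u.mean(),v.mean(),z)))
o=monitor.get_obs();print(o["position"],o["eef_rot"],o["time_s"],o["ft_force"])
E
```

```text
top [[0.13, 0.97, -0.21, 322.7], [-0.99, 0.13, -0.03, -9.25], [0.0, 0.21, 0.98, 1256.82], [0.0, 0.0, 0.0, 1.0]]
dial_base 0.92 [311. 211.  75.  79.] [348. 249.] [582. -80.  12.]
dial_base 0.67 [211. 274.  65.  61.] [243. 303.] [398. 175.  12.]
dial_base 0.55 [228. 152.  59.  56.] [258. 180.] [741. 190.  12.]
tag_green 0.44 [364. 217.  10.   5.] [371. 219.] [ 670. -133.   23.]
tag_orange 0.45 [462. 236.  41.  40.] [479. 256.] [ 606. -433.   23.]
tag_blue 0.61 [318. 219.   8.   9.] [320. 223.] [638.   3.  23.]
pointer_tip 0.97 [315. 212.  65.  63.] [348. 245.] [585. -78.  43.]
pointer_tip 0.97 [218. 278.  44.  47.] [242. 302.] [398. 175.  43.]
pointer_tip 0.74 [235. 156.  46.  41.] [258. 177.] [740. 188.  43.]
dial 0.81 [221. 276.  45.  50.] [242. 302.] [400. 174.  44.]
dial 0.74 [316. 212.  68.  59.] [349. 245.] [585. -80.  44.]
dial 0.73 [233. 155.  46.  42.] [256. 177.] [739. 192.  44.]
jar 0.7 [273. 225.  20.  29.] [283. 237.] [577.  92.  75.]
jar 0.27 [130. 242.  39.  28.] [150. 254.] [485. 424.  75.]
jar 0.16 [369. 219.   8.   6.] [372. 219.] [ 655. -129.   75.]
scene [[-0.76, -0
[... 446 characters left out ...]
48 [296. 243.   7.   6.] [299. 246.] [641.   8.  23.]
pointer_tip 0.88 [291. 308.  62.  64.] [320. 338.] [748. 198.  43.]
pointer_tip 0.81 [406. 209.  55.  47.] [434. 233.] [408. 181.  43.]
pointer_tip 0.74 [259. 168.  73.  69.] [294. 204.] [589. -74.  43.]
dial 0.79 [254. 169.  81.  73.] [294. 204.] [588. -74.  44.]
dial 0.79 [407. 212.  56.  47.] [434. 234.] [409. 182.  44.]
dial 0.59 [288. 306.  66.  60.] [319. 337.] [748. 197.  44.]
jar 0.93 [334. 240.  27.  35.] [347. 257.] [601. 113.  75.]
comb 0.72 [304. 136.  65.  49.] [337. 162.] [ 417. -119.    9.]
[ 228.25285541 -581.83463446  248.29117662] [ 3.14156321e+00 -3.62201943e-05  3.73816229e-01] 0.9 [-0.22600285  0.44674142  0.91021196]
```

View pics/top0.png

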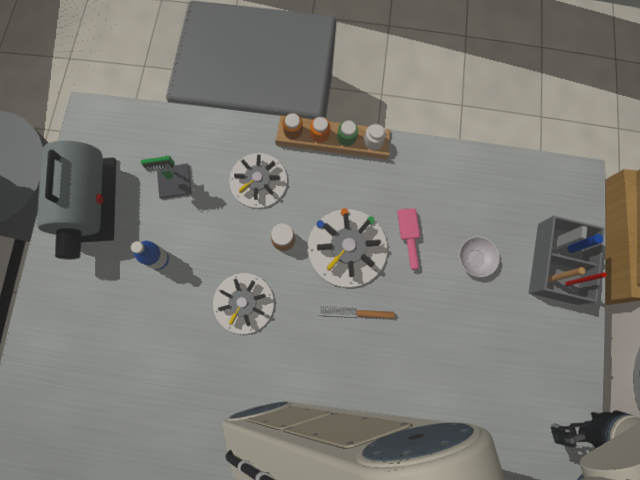

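View pics/scene0.png

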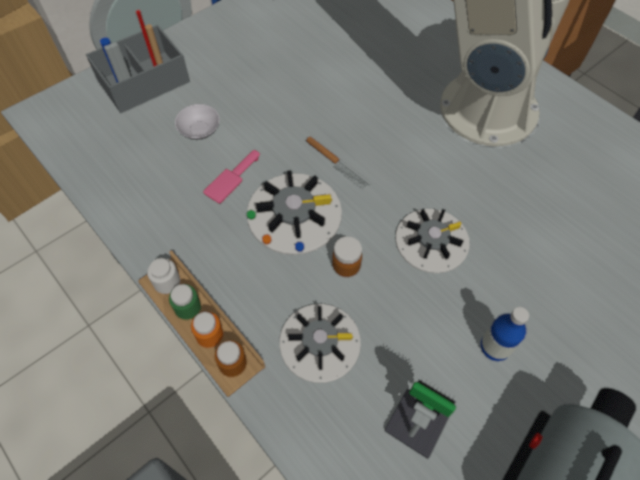

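The large dial (216 mm) is centred at about (349,245) in the top view. Its yellow lug points at about (335,263), and its tags are blue (320,224), orange (345,212) and green (371,219). Green is therefore four clicks away. Next I'll refine the centre and yaw using the tags and pointer.

```bash
cat > fit.py <<'E'
from h import *
from scipy.optimize import least_squares
def blobs(c,im):
    hsv=cv2.cvtColor(im,cv2.COLOR_RGB2HSV);u0,v0=proj(c,[585,-77,20])
    out={}
    for n,(a,b) in dict(blue=(100,125),orange=(5,18),green=(45,85),yellow=(20,34)).items():
        m=cv2.inRange(hsv,(a,110,60),(b,255,255));yy,xx=np.mgrid[:480,:640]
        m[np.hypot(xx-u0,yy-v0)>50]=0
        k,l,s,ce=cv2.connectedComponentsWithStats(m)
        if k>1:
            i=1+s[1:,4].argmax();out[n]=(ce[i],s[i,4])
    return out
if __name__=="__main__":
    obs=[]
    for c in("top","scene"):
        for n,(p,a) in blobs(c,eyes.camera(c)).items():
            print(c,n,np.round(p,1),a,np.round(at(c,*p,50 if n=="yellow" else 19),1))
            if n!="yellow": obs.append((c,n,p))
    A=dict(blue=45,orange=0,green=-45)
    def res(q,cs=("top","scene")):
        r=[]
        for c,n,p in obs:
            if c in cs:
                t=np.radians(A[n])+q[2];r+=list(proj(c,[q[0]+97*np.cos(t),q[1]+97*np.sin(t),19])-p)
        return r
    for cs in (("top",),("scene",),("top","scene")):
        s=least_squares(lambda q:res(q,cs),[585,-77,.2]);print(cs,np.round(s.x,3),np.round(s.fun,1))
E
python3 fit.py
```

```text
top blue [319.9 223.9] 39 [637.8   3.   19. ]
top orange [343.9 211.2] 40 [682.1 -57.2  19. ]
top green [370.7 219.5] 28 [ 668.9 -132.2   19. ]
top yellow [334.6 260.4] 92 [538.3 -48.   50. ]
scene blue [299.2 246.3] 52 [640.    5.4  19. ]
scene orange [266.4 238.9] 62 [682.3 -55.5  19. ]
scene green [250.6 214.2] 48 [ 669.7 -129.    19. ]
scene yellow [319.7 199.6] 187 [540.  -42.2  50. ]
('top',) [ 5.8686e+02 -7.9697e+01  2.2700e-01] [ 0.2 -0.1  0.2  0.3 -0.4 -0.1]
('scene',) [ 5.8780e+02 -7.6609e+01  2.1900e-01] [-0.  -0.1 -0.1  0.   0.1  0.1]
('top', 'scene') [ 5.8733e+02 -7.7991e+01  2.2200e-01] [-0.3 -0.5 -0.2  0.  -0.9 -0.3 -0.1 -0.6 -0.2 -0.4 -0.1 -0.3]
```

Call:
carry_out --deltas '[{"slide": [0.045,-0.032,0.012],"turn": [0,0,-8],"hand": 1},{"slide": [0.085,-0.06,0.023],"turn": [0,0,-16],"hand": 1},{"slide": [0.125,-0.09,0.034],"turn": [0,0,-24],"hand": 1},{"slide": [0.165,-0.118,0.044],"turn": [0,0,-32],"hand": 1},{"slide": [0.205,-0.147,0.054],"turn": [0,0,-40],"hand": 1},{"slide": [0.245,-0.175,0.065],"turn": [0,0,-48],"hand": 1},{"slide": [0.285,-0.204,0.076],"turn": [0,0,-56],"hand": 1},{"slide": [0.325,-0.232,0.086],"turn": [0,0,-64],"hand": 1},{"slide": [0.365,-0.261,0.097],"turn": [0,0,-72],"hand": 1},{"slide": [0.405,-0.289,0.108],"turn": [0,0,-80],"hand": 1}]'

```text
time_s: 2.0
position: [495.8, -170.6, 142.2]
eef_rot: [3.141, 0.0, 1.776]
ft_force: [1.8, -1.0, 0.1]
finger_gap: -0.0
grasp_force: 0.0
```

```bash
cat > rel.py <<'E'
from h import *
import sys
from scipy.spatial.transform import Rotation as R
C=np.array([587.3,-78.0]);Y=12.7
def target(phi,r,z):
    f=np.radians(phi+Y);return np.r_[C+r*np.array([np.cos(f),np.sin(f)]),z],phi+Y-90
def rel(pose,yaw,tgt,ty):
    r=R.from_euler("xyz",[np.pi,0,np.radians(yaw)])
    d=r.inv().apply(tgt-np.array(pose));return np.round(d/1000,4).tolist(),round(-(((ty-yaw)+180)%360-180),1)
if __name__=="__main__":
    o=monitor.get_obs();p=o["position"];e=np.degrees(o["eef_rot"])
    print("pos",np.round(p,1),np.round(e,1),"t",round(o["time_s"],2),"gap",o["finger_gap"],np.round(o["ft_force"],1),np.round(o["qpos"],2))
    print("to 202.5 z130",rel(p,e[2],*target(202.5,70,130)))
    p1,y1=target(202.5,70,51)
    for a in np.arange(0,61,5): print("stroke",a,rel(p1,y1,*target(202.5-a,70,51)))
E
python3 rel.py
```

```text
pos [ 495.8 -170.6  142.2] [180.    0.  101.7] t 2.0 gap -0.04591112013654765 [ 1.8 -1.   0.1] [-0.33  0.33  1.94 -0.    0.87 -0.54]
to 202.5 z130 ([0.0442, 0.0442, 0.0122], np.float64(-23.5))
stroke 0 ([0.0, 0.0, 0.0], np.float64(-0.0))
stroke 5 ([0.0061, 0.0003, 0.0], np.float64(5.0))
stroke 10 ([0.0122, 0.0011, 0.0], np.float64(10.0))
stroke 15 ([0.0181, 0.0024, 0.0], np.float64(15.0))
stroke 20 ([0.0239, 0.0042, 0.0], np.float64(20.0))
stroke 25 ([0.0296, 0.0066, 0.0], np.float64(25.0))
stroke 30 ([0.035, 0.0094, 0.0], np.float64(30.0))
stroke 35 ([0.0402, 0.0127, 0.0], np.float64(35.0))
stroke 40 ([0.045, 0.0164, 0.0], np.float64(40.0))
stroke 45 ([0.0495, 0.0205, 0.0], np.float64(45.0))
stroke 50 ([0.0536, 0.025, 0.0], np.float64(50.0))
stroke 55 ([0.0573, 0.0298, 0.0], np.float64(55.0))
stroke 60 ([0.0606, 0.035, 0.0], np.float64(60.0))
```

Call:
carry_out --deltas '[{"slide": [0.02,0.02,0.005],"turn": [0,0,-8],"hand": 1},{"slide": [0.0397,0.0389,0.01],"turn": [0,0,-16],"hand": 1},{"slide": [0.0397,0.0389,0.01],"turn": [0,0,-23.8],"hand": 1},{"slide": [0.0397,0.0389,0.01],"turn": [0,0,-23.8],"hand": 1},{"slide": [0.0397,0.0389,0.01],"turn": [0,0,-23.8],"hand": 1}]'

```text
time_s: 2.5
position: [525.0, -125.9, 132.3]
eef_rot: [-3.141, 0.0, 2.182]
ft_force: [0.3, -0.9, -0.8]
finger_gap: 0.4
grasp_force: 0.0
```

```bash
python3 rel.py | head -2; python3 - <<'E'
from h import *
a=snap("top","top1");b=snap("scene","scene1")
A=cv2.resize(a[190:310,270:430],(400,300),interpolation=3);B=cv2.resize(b[130:280,200:400],(400,300),interpolation=3)
cv2.imwrite("pics/c1.png",np.hstack([A,B])[...,::-1])
E
```

```text
pos [ 525.  -125.9  132.3] [-180.    0.  125.] t 2.5 gap 0.3521350489058394 [ 0.3 -0.9 -0.8] [-0.24  0.37  1.92 -0.    0.86 -0.85]
to 202.5 z130 ([0.0032, 0.0085, 0.0023], np.float64(-0.2))
```

View pics/c1.png

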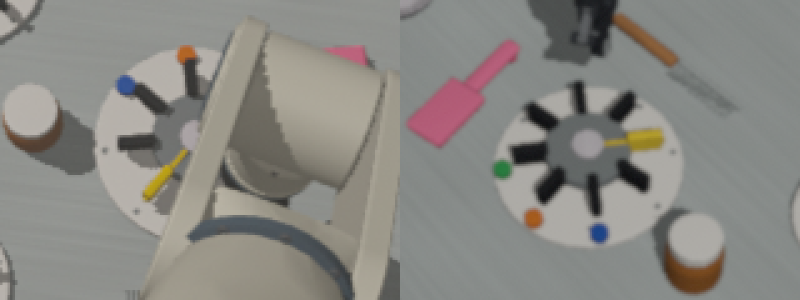

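The scene view shows the shut fingers at about (600,30) in the crop, on the robot's side above the gap to the right of the 180° lug. The wheel hasn't moved. I'll correct the position and descend into the gap.

Call:
carry_out --deltas '[{"slide": [0.0032,0.0085,0.0],"hand": 1},{"slide": [0.0032,0.0085,0.015],"hand": 1},{"slide": [0.0032,0.0085,0.03],"hand": 1},{"slide": [0.0032,0.0085,0.04],"hand": 1},{"slide": [0.0032,0.0085,0.05],"hand": 1},{"slide": [0.0032,0.0085,0.055],"hand": 1},{"slide": [0.0032,0.0085,0.055],"hand": 1}]'

```text
invalid input
```

```bash
python3 rel.py | head -2; python3 - <<'E'
from h import *
b=snap("scene","scene2")
cv2.imwrite("pics/c2.png",cv2.resize(b[130:280,200:400],(800,600),interpolation=3)[...,::-1])
E
```

```text
pos [ 524.9 -126.3  132.4] [180.   0. 125.] t 2.6 gap -0.3397234079451776 [-0.6  0.4 -0.3] [-0.24  0.37  1.92 -0.    0.86 -0.85]
to 202.5 z130 ([0.0035, 0.0088, 0.0024], np.float64(-0.2))
```

View pics/c2.png

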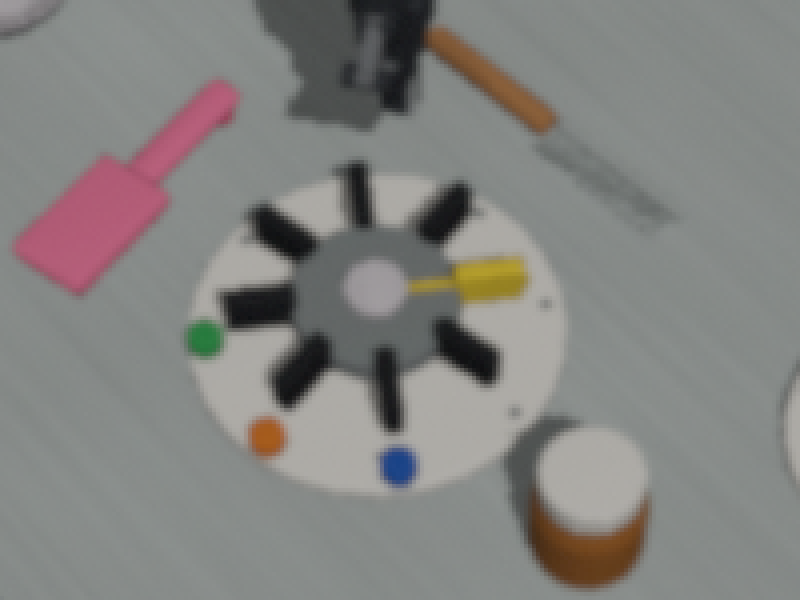

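That call was refused because "turn" was left out, so nothing moved. The picture shows the fingertips at about (395,105) in the crop, over the gap between the lugs at (357,195) and (447,212).

Call:
carry_out --deltas '[{"slide": [0.0033,0.0086,0.0],"turn": [0,0,0],"hand": 1},{"slide": [0.0033,0.0086,0.015],"turn": [0,0,0],"hand": 1},{"slide": [0.0033,0.0086,0.03],"turn": [0,0,0],"hand": 1},{"slide": [0.0033,0.0086,0.04],"turn": [0,0,0],"hand": 1},{"slide": [0.0033,0.0086,0.05],"turn": [0,0,0],"hand": 1},{"slide": [0.0033,0.0086,0.055],"turn": [0,0,0],"hand": 1},{"slide": [0.0033,0.0086,0.055],"turn": [0,0,0],"hand": 1}]'

```text
time_s: 3.35
position: [529.9, -118.0, 76.7]
eef_rot: [-3.141, -0.001, 2.185]
ft_force: [-0.8, -0.9, 0.7]
finger_gap: 0.2
grasp_force: 0.0
```

```bash
python3 rel.py | head -2; python3 - <<'E'
from h import *
b=snap("scene","scene3")
cv2.imwrite("pics/c3.png",cv2.resize(b[130:280,200:400],(800,600),interpolation=3)[...,::-1])
E
```

```text
pos [ 529.9 -118.    76.7] [-180.    -0.   125.2] t 3.35 gap 0.1545659941402197 [-0.8 -0.9  0.7] [-0.22  0.45  1.94  0.    0.75 -0.84]
to 202.5 z130 ([-0.0004, -0.0, -0.0533], np.float64(-0.0))
```

View pics/c3.png

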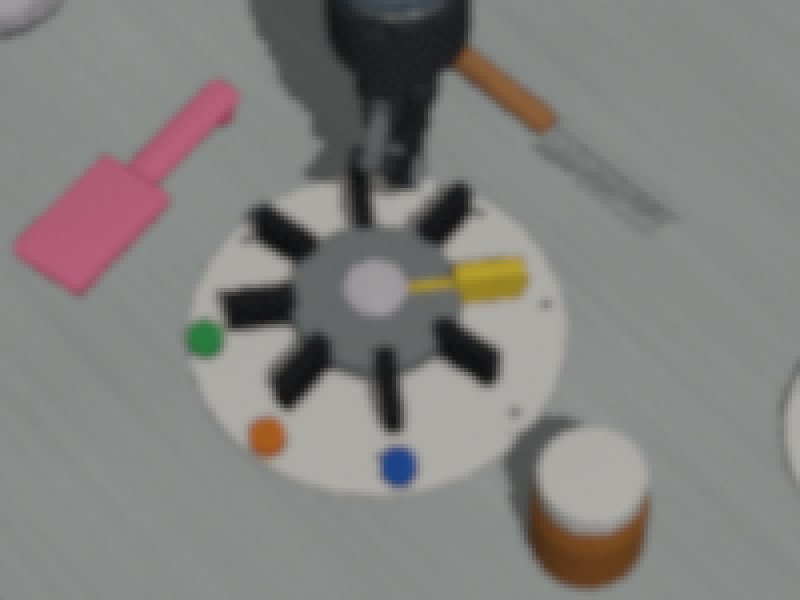

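The fingertips are just above lug height at (395,180), centred over the gap. Now I'll go down and make the first stroke.

Call:
carry_out --deltas '[{"slide": [0,0,0.008],"turn": [0,0,0],"hand": 1},{"slide": [0,0,0.016],"turn": [0,0,0],"hand": 1},{"slide": [0,0,0.025],"turn": [0,0,0],"hand": 1},{"slide": [0,0,0.025],"turn": [0,0,0],"hand": 1}]'

```text
time_s: 3.8
position: [529.3, -117.9, 50.9]
eef_rot: [-3.14, -0.002, 2.185]
ft_force: [-0.4, 0.5, 0.2]
finger_gap: 0.2
grasp_force: 0.0
```

Call:
carry_out --deltas '[{"slide": [0.003,0.0001,0],"turn": [0,0,2.5],"hand": 1},{"slide": [0.0061,0.0003,0],"turn": [0,0,5],"hand": 1},{"slide": [0.0092,0.0006,0],"turn": [0,0,7.5],"hand": 1},{"slide": [0.0122,0.0011,0],"turn": [0,0,10],"hand": 1},{"slide": [0.0152,0.0017,0],"turn": [0,0,12.5],"hand": 1},{"slide": [0.0181,0.0024,0],"turn": [0,0,15],"hand": 1}]'

```text
time_s: 4.4
position: [521.7, -102.0, 52.3]
eef_rot: [-3.142, 0.0, 1.922]
ft_force: [-0.2, -1.8, -0.6]
finger_gap: -0.1
grasp_force: 0.9
```

```bash
python3 rel.py | head -1;python3 - <<'E'
from fit import *
for c in("top","scene"): print(blobs(c,eyes.camera(c)).get("yellow"))
E
```

```text
pos [ 521.7 -102.    52.3] [-180.     0.   110.1] t 4.4 gap -0.07139491101705707 [-0.2 -1.8 -0.6] [-0.2   0.48  1.97 -0.    0.69 -0.55]
(array([327.11111111, 262.66666667]), np.int32(27))
(array([319.8994709 , 202.59259259]), np.int32(189))
```

Call:
carry_out --deltas '[{"slide": [0.0037,0.0001,0],"turn": [0,0,3],"hand": 1},{"slide": [0.0073,0.0004,0],"turn": [0,0,6],"hand": 1},{"slide": [0.011,0.0009,0],"turn": [0,0,9],"hand": 1},{"slide": [0.0146,0.0015,0],"turn": [0,0,12],"hand": 1},{"slide": [0.0181,0.0024,0],"turn": [0,0,15],"hand": 1},{"slide": [0.0216,0.0034,0],"turn": [0,0,18],"hand": 1},{"slide": [0.0251,0.0046,0],"turn": [0,0,21],"hand": 1},{"slide": [0.0285,0.0061,0],"turn": [0,0,24],"hand": 1},{"slide": [0.0318,0.0076,0],"turn": [0,0,27],"hand": 1},{"slide": [0.035,0.0094,0],"turn": [0,0,30],"hand": 1}]'

```text
time_s: 5.5
position: [518.5, -65.7, 52.3]
eef_rot: [-3.142, -0.0, 1.399]
ft_force: [0.3, -0.1, 0.9]
finger_gap: -0.0
grasp_force: 0.0
```

```bash
cat > ptr.py <<'E'
from fit import *
b=eyes.camera("scene");p=blobs("scene",b).get("yellow");print("yellow",p)
q=at("scene",*p[0],50)[:2]-[587.8,-76.6];print("pointer base angle",np.degrees(np.arctan2(q[1],q[0]))-12.7, np.hypot(*q))
E
python3 rel.py | head -2; python3 ptr.py; python3 - <<'E'
from h import *
b=snap("scene","scene4")
cv2.imwrite("pics/c4.png",cv2.resize(b[130:280,200:400],(800,600),interpolation=3)[...,::-1])
E
```

```text
pos [518.5 -65.7  52.3] [-180.    -0.    80.2] t 5.5 gap -0.03487108004049099 [ 0.3 -0.1  0.9] [-0.13  0.47  1.99  0.    0.68  0.04]
to 202.5 z130 ([-0.0498, 0.0204, -0.0777], np.float64(-45.0))
yellow (array([314.63535912, 215.97790055]), np.int32(181))
pointer base angle 87.90825056736446 60.741322638678504
```

View pics/c4.png

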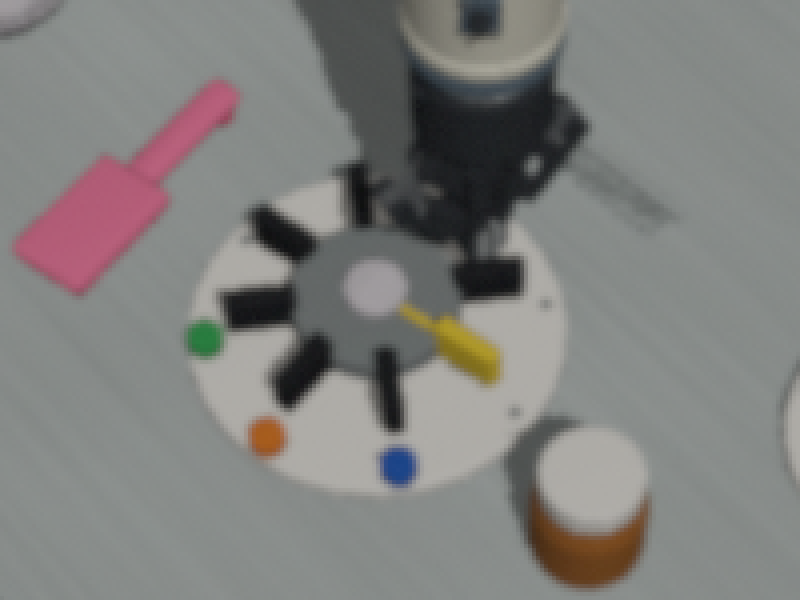

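The first click worked: the yellow pointer is now at (470,350) in the crop, about 90° base angle, and the fingers stand free in the gap. Next is lift, return, descend and repeat.

Call:
carry_out --deltas '[{"slide": [0,0,-0.02],"turn": [0,0,0],"hand": 1},{"slide": [0,0,-0.04],"turn": [0,0,0],"hand": 1},{"slide": [0,0,-0.04],"turn": [0,0,0],"hand": 1},{"slide": [-0.009,0.0006,-0.04],"turn": [0,0,-7.5],"hand": 1},{"slide": [-0.0181,0.0024,-0.04],"turn": [0,0,-15],"hand": 1},{"slide": [-0.0268,0.0053,-0.04],"turn": [0,0,-22.5],"hand": 1},{"slide": [-0.035,0.0094,-0.04],"turn": [0,0,-30],"hand": 1},{"slide": [-0.0426,0.0145,-0.04],"turn": [0,0,-37.5],"hand": 1},{"slide": [-0.0496,0.0205,-0.04],"turn": [0,0,-45],"hand": 1},{"slide": [-0.0496,0.0205,-0.04],"turn": [0,0,-45],"hand": 1}]'

```text
time_s: 6.6
position: [530.5, -119.0, 91.8]
eef_rot: [3.142, 0.0, 2.188]
ft_force: [-0.6, -0.6, 0.3]
finger_gap: 0.3
grasp_force: 0.0
```

```bash
python3 rel.py | head -2; python3 ptr.py
```

```text
pos [ 530.5 -119.    91.8] [180.    0.  125.4] t 6.6 gap 0.28834160733393915 [-0.6 -0.6  0.3] [-0.22  0.43  1.93 -0.    0.78 -0.84]
to 202.5 z130 ([0.0008, 0.0, -0.0382], np.float64(0.2))
yellow (array([314.55494505, 215.92857143]), np.int32(182))
pointer base angle 87.89862729689658 60.52506008831223
```

Call:
carry_out --deltas '[{"slide": [0,0,0.015],"turn": [0,0,0],"hand": 1},{"slide": [0,0,0.03],"turn": [0,0,0],"hand": 1},{"slide": [0,0,0.04],"turn": [0,0,0],"hand": 1},{"slide": [0,0,0.04],"turn": [0,0,0],"hand": 1},{"slide": [0.0037,0.0001,0.04],"turn": [0,0,3],"hand": 1},{"slide": [0.0073,0.0004,0.04],"turn": [0,0,6],"hand": 1},{"slide": [0.011,0.0009,0.04],"turn": [0,0,9],"hand": 1},{"slide": [0.0146,0.0015,0.04],"turn": [0,0,12],"hand": 1},{"slide": [0.0181,0.0024,0.04],"turn": [0,0,15],"hand": 1}]'

```text
time_s: 7.55
position: [521.9, -102.0, 52.8]
eef_rot: [3.141, 0.001, 1.92]
ft_force: [0.4, -1.6, -0.9]
finger_gap: -0.1
grasp_force: 0.9
```

Call:
carry_out --deltas '[{"slide": [0.0037,0.0001,0],"turn": [0,0,3],"hand": 1},{"slide": [0.0073,0.0004,0],"turn": [0,0,6],"hand": 1},{"slide": [0.011,0.0009,0],"turn": [0,0,9],"hand": 1},{"slide": [0.0146,0.0015,0],"turn": [0,0,12],"hand": 1},{"slide": [0.0181,0.0024,0],"turn": [0,0,15],"hand": 1},{"slide": [0.0216,0.0034,0],"turn": [0,0,18],"hand": 1},{"slide": [0.0251,0.0046,0],"turn": [0,0,21],"hand": 1},{"slide": [0.0285,0.0061,0],"turn": [0,0,24],"hand": 1},{"slide": [0.0318,0.0076,0],"turn": [0,0,27],"hand": 1},{"slide": [0.035,0.0094,0],"turn": [0,0,30],"hand": 1}]'

```text
time_s: 8.55
position: [518.7, -65.7, 52.8]
eef_rot: [3.141, -0.0, 1.397]
ft_force: [0.6, 0.5, 0.4]
finger_gap: 0.0
grasp_force: 0.0
```

Call:
carry_out --deltas '[{"slide": [0,0,-0.02],"turn": [0,0,0],"hand": 1},{"slide": [0,0,-0.04],"turn": [0,0,0],"hand": 1},{"slide": [0,0,-0.04],"turn": [0,0,0],"hand": 1},{"slide": [-0.009,0.0006,-0.04],"turn": [0,0,-7.5],"hand": 1},{"slide": [-0.0181,0.0024,-0.04],"turn": [0,0,-15],"hand": 1},{"slide": [-0.0268,0.0053,-0.04],"turn": [0,0,-22.5],"hand": 1},{"slide": [-0.035,0.0094,-0.04],"turn": [0,0,-30],"hand": 1},{"slide": [-0.0426,0.0145,-0.04],"turn": [0,0,-37.5],"hand": 1},{"slide": [-0.0496,0.0205,-0.04],"turn": [0,0,-45],"hand": 1},{"slide": [-0.0496,0.0205,-0.04],"turn": [0,0,-45],"hand": 1}]'

```text
time_s: 9.55
position: [530.7, -118.9, 92.1]
eef_rot: [3.141, 0.0, 2.186]
ft_force: [-0.5, -0.5, 0.1]
finger_gap: 0.1
grasp_force: 0.0
```

```bash
python3 rel.py | head -2; python3 ptr.py
```

```text
pos [ 530.7 -118.9   92.1] [180.    0.  125.3] t 9.55 gap 0.08578967048030689 [-0.5 -0.5  0.1] [-0.22  0.43  1.93 -0.    0.78 -0.84]
to 202.5 z130 ([0.0008, -0.0002, -0.0379], np.float64(0.1))
yellow (array([296.73076923, 224.62307692]), np.int32(130))
pointer base angle 44.96711399963692 60.76193994576152
```

Two clicks are done and the pointer is at 45°. Third stroke.

Call:
carry_out --deltas '[{"slide": [0,0,0.015],"turn": [0,0,0],"hand": 1},{"slide": [0,0,0.03],"turn": [0,0,0],"hand": 1},{"slide": [0,0,0.04],"turn": [0,0,0],"hand": 1},{"slide": [0,0,0.04],"turn": [0,0,0],"hand": 1},{"slide": [0.0037,0.0001,0.04],"turn": [0,0,3],"hand": 1},{"slide": [0.0073,0.0004,0.04],"turn": [0,0,6],"hand": 1},{"slide": [0.011,0.0009,0.04],"turn": [0,0,9],"hand": 1},{"slide": [0.0146,0.0015,0.04],"turn": [0,0,12],"hand": 1},{"slide": [0.0181,0.0024,0.04],"turn": [0,0,15],"hand": 1}]'

```text
time_s: 10.5
position: [522.0, -102.1, 52.9]
eef_rot: [3.141, 0.001, 1.92]
ft_force: [0.6, -2.1, -0.7]
finger_gap: 0.3
grasp_force: 0.9
```

Call:
carry_out --deltas '[{"slide": [0.0037,0.0001,0],"turn": [0,0,3],"hand": 1},{"slide": [0.0073,0.0004,0],"turn": [0,0,6],"hand": 1},{"slide": [0.011,0.0009,0],"turn": [0,0,9],"hand": 1},{"slide": [0.0146,0.0015,0],"turn": [0,0,12],"hand": 1},{"slide": [0.0181,0.0024,0],"turn": [0,0,15],"hand": 1},{"slide": [0.0216,0.0034,0],"turn": [0,0,18],"hand": 1},{"slide": [0.0251,0.0046,0],"turn": [0,0,21],"hand": 1},{"slide": [0.0285,0.0061,0],"turn": [0,0,24],"hand": 1},{"slide": [0.0318,0.0076,0],"turn": [0,0,27],"hand": 1},{"slide": [0.035,0.0094,0],"turn": [0,0,30],"hand": 1}]'

```text
time_s: 11.5
position: [518.7, -65.7, 52.9]
eef_rot: [3.141, -0.0, 1.396]
ft_force: [-0.8, 0.3, 0.0]
finger_gap: -0.0
grasp_force: 0.0
```

Call:
carry_out --deltas '[{"slide": [0,0,-0.02],"turn": [0,0,0],"hand": 1},{"slide": [0,0,-0.04],"turn": [0,0,0],"hand": 1},{"slide": [0,0,-0.04],"turn": [0,0,0],"hand": 1},{"slide": [-0.009,0.0006,-0.04],"turn": [0,0,-7.5],"hand": 1},{"slide": [-0.0181,0.0024,-0.04],"turn": [0,0,-15],"hand": 1},{"slide": [-0.0268,0.0053,-0.04],"turn": [0,0,-22.5],"hand": 1},{"slide": [-0.035,0.0094,-0.04],"turn": [0,0,-30],"hand": 1},{"slide": [-0.0426,0.0145,-0.04],"turn": [0,0,-37.5],"hand": 1},{"slide": [-0.0496,0.0205,-0.04],"turn": [0,0,-45],"hand": 1},{"slide": [-0.0496,0.0205,-0.04],"turn": [0,0,-45],"hand": 1}]'

```text
time_s: 12.5
position: [530.7, -119.0, 92.1]
eef_rot: [3.141, 0.0, 2.186]
ft_force: [0.8, 0.9, -0.3]
finger_gap: 0.1
grasp_force: 0.0
```

```bash
python3 rel.py | head -2; python3 ptr.py
```

```text
pos [ 530.7 -119.    92.1] [180.    0.  125.2] t 12.5 gap 0.14392867933947337 [ 0.8  0.9 -0.3] [-0.22  0.43  1.93 -0.    0.78 -0.84]
to 202.5 z130 ([0.0009, -0.0001, -0.0379], np.float64(0.0))
yellow (array([276.7967033 , 220.35714286]), np.int32(182))
pointer base angle 1.6308747750611374 60.15103324449201
```

Three clicks are done and the pointer is at 0°, the orange tag. For the last stroke I'll lift and back off afterwards.

Call:
carry_out --deltas '[{"slide": [0,0,0.015],"turn": [0,0,0],"hand": 1},{"slide": [0,0,0.03],"turn": [0,0,0],"hand": 1},{"slide": [0,0,0.04],"turn": [0,0,0],"hand": 1},{"slide": [0,0,0.04],"turn": [0,0,0],"hand": 1},{"slide": [0.0037,0.0001,0.04],"turn": [0,0,3],"hand": 1},{"slide": [0.0073,0.0004,0.04],"turn": [0,0,6],"hand": 1},{"slide": [0.011,0.0009,0.04],"turn": [0,0,9],"hand": 1},{"slide": [0.0146,0.0015,0.04],"turn": [0,0,12],"hand": 1},{"slide": [0.0181,0.0024,0.04],"turn": [0,0,15],"hand": 1}]'

```text
time_s: 13.45
position: [522.0, -102.1, 52.9]
eef_rot: [3.141, 0.001, 1.92]
ft_force: [0.5, -2.1, -1.2]
finger_gap: 0.1
grasp_force: 0.9
```

Call:
carry_out --deltas '[{"slide": [0.0037,0.0001,0],"turn": [0,0,3],"hand": 1},{"slide": [0.0073,0.0004,0],"turn": [0,0,6],"hand": 1},{"slide": [0.011,0.0009,0],"turn": [0,0,9],"hand": 1},{"slide": [0.0146,0.0015,0],"turn": [0,0,12],"hand": 1},{"slide": [0.0181,0.0024,0],"turn": [0,0,15],"hand": 1},{"slide": [0.0216,0.0034,0],"turn": [0,0,18],"hand": 1},{"slide": [0.0251,0.0046,0],"turn": [0,0,21],"hand": 1},{"slide": [0.0285,0.0061,0],"turn": [0,0,24],"hand": 1},{"slide": [0.0318,0.0076,0],"turn": [0,0,27],"hand": 1},{"slide": [0.035,0.0094,0],"turn": [0,0,30],"hand": 1}]'

```text
time_s: 14.45
position: [518.7, -65.8, 52.9]
eef_rot: [3.141, -0.0, 1.396]
ft_force: [-0.2, 0.4, -0.5]
finger_gap: -0.2
grasp_force: 0.0
```

Call:
carry_out --deltas '[{"slide": [0,0,-0.02],"turn": [0,0,0],"hand": 1},{"slide": [0,0,-0.05],"turn": [0,0,0],"hand": 1},{"slide": [0,0,-0.09],"turn": [0,0,0],"hand": 1},{"slide": [0,0,-0.12],"turn": [0,0,0],"hand": 1},{"slide": [-0.04,-0.02,-0.14],"turn": [0,0,0],"hand": 1},{"slide": [-0.08,-0.05,-0.14],"turn": [0,0,0],"hand": 1},{"slide": [-0.11,-0.08,-0.14],"turn": [0,0,0],"hand": 1},{"slide": [-0.12,-0.1,-0.14],"turn": [0,0,0],"hand": 1},{"slide": [-0.12,-0.1,-0.14],"turn": [0,0,0],"hand": 1}]'

```text
time_s: 15.35
position: [396.9, -167.8, 192.7]
eef_rot: [-3.141, 0.0, 1.396]
ft_force: [0.5, -0.2, 0.1]
finger_gap: 0.3
grasp_force: 0.0
```

```bash
python3 rel.py | head -2; python3 ptr.py; python3 - <<'E'
from h import *
snap("scene","scene9")
E
```

```text
pos [ 396.9 -167.8  192.7] [-179.9    0.    80. ] t 15.35 gap 0.25239089421592675 [ 0.5 -0.2  0.1] [-0.4   0.12  2.09 -0.    0.94 -0.23]
to 202.5 z130 ([0.0719, 0.1226, 0.0627], np.float64(-45.2))
yellow (array([266.68656716, 205.92537313]), np.int32(201))
pointer base angle -41.859513675714496 59.21281218756072
```

View pics/scene9.png

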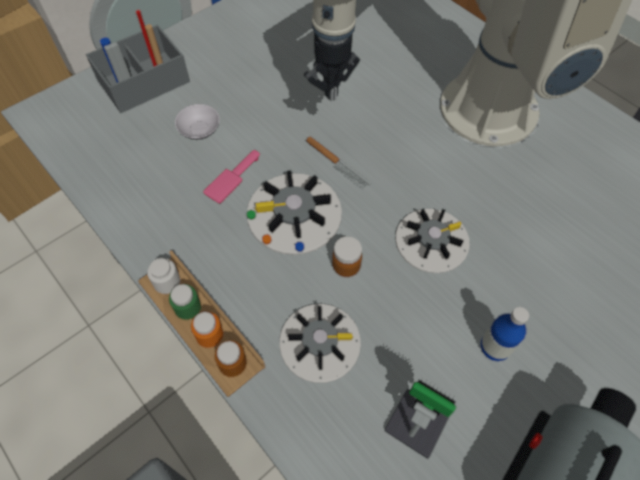

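The yellow lug at (266,206) now points at the green tag at (251,214). Everything else is where it was, and the hand is clear.

```bash
python3 -c "
from plant import close_job
print(close_job())"
```

```text
the job is handed in; nothing more can be done
None
```

I turned the wheel four clicks clockwise with light fingertip pushes; the yellow pointer rests at the green tag, nothing else was moved, the hand is clear, and the job is handed in (about 15.5 s on the robot's clock).

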